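# Pin the spring-loaded ultrasound test fixture shut and keep it pressed

### The arm

A 7-joint arm with a two-finger parallel gripper is mounted at the origin on the work surface. World frame = base frame: x ahead of the robot, y to its left, z up, the work surface at z = 0. Lengths are in m, angles in rad, forces in N, time in s.
With the tool pointing down it reaches from about 0.4 to 0.925 m from the base axis. Payload 5.6 kg.
Tool frame: the origin (TCP) lies midway between the tips of the shut fingers; the grasp point (between the pads) lies bot.tcp_to_grasp behind it (bot.tcp_to_grasp is the distance from the TCP to the grasp point, in m); z points along the fingers, y is the line along which they close (so a half turn about z gives the same grasp; the last joint's range is limited). The gripper opens to 85 mm and grips with 20 to 120 N. Pads are 22 mm wide; open, the fingers measure 114 mm over their backs; the gripper's body (76 mm by 85 mm) begins 54 mm behind the grasp point. The pads swing forward as they close: fully open they stand 13 mm farther back than shut.
Start: joints at [1.224, 0.468, -0.012, 1.603, 0.006, 1.071, -0.056], TCP at [0.194, -0.62, 0.231] pointing down, gripper open.
Joint ranges: [-2.53, 2.53], [-0.31, 2.02], [-1.57, 1.55], [0.28, 2.44], [-1.29, 4.43], [0.15, 1.84], [-2.92, 2.92]. Speed limits (rad/s): [2.57, 2.57, 3.14, 3.14, 3.14, 3.14, 3.14].

### API

Orientations are given as a rotation vector (axis times angle).
In Python, from plant import bot gives the robot as it stands.
- The arm moves only by the tool arm_command, never from a script. Its arguments are lists of equal length, an entry for each row: "offset": the shift along the tool's x, y, z in cm, a list of three; "roll": the turn about the tool's z in rad. A call has 1 to 20 rows; each row shifts and turns the commanded pose from where the row before left it, along the tool's axes as they then stand; what a row does not reach is not made up. A row lasts 1/12 s, in which the tool goes at most 41.7 mm and 7.16 degrees, less where a joint would pass 70% of its speed; a pose out of reach is approached as far as the arm can. A call with a gripper value outside its range is refused whole. "fingers" is the finger opening in cm, from 0 to 8.54, set as the call begins (left out, the last holds). The fingers move at their own pace and stop on an object; "grip_force" is the grip in N (left out, the last holds). Time passes only in rows, so rows that do not move let the fingers close. It gives the time, the measured TCP pose, the force, the opening and the grip force at its end, in the units of the state.
- bot.sense(): the state, without advancing time (a new reading comes with each control period).
- bot.capture(name): name is "scene" or "top" or "wrist"; returns a dict with "image" (480x640x3 uint8, red, green, blue), "fx", "fy", "cx", "cy" (pixels), "view" (4x4, takes a point from world to camera coordinates); the wrist camera has in their place "hand_eye" (4x4, takes a point from camera to tool coordinates, whose origin is the TCP and whose axes are the flange's). Camera axes: x right, y down, z forward; pixel columns grow to the right and rows downward; lengths in m; the calibration is good to about 2 mm. A picture is of the moment at which its call begins: read the wrist's pose just before it. There is no depth.
- bot.finish_job(): hands the job in; it is judged then, once.
The state is a dict: "clock": time; "joints": joint angles; "qd": joint speeds; "effort": joint torques, N m; "tool_pos": TCP position; "tool_rot": TCP orientation; "contact_force": force on the tool from outside, world axes, zero at the start; "ft_torque": the same for the moment, N m; "opening": opening from 0.0 (shut) to 1.0 (fully open); "grasp_force": force on a finger pad.
Only numpy, scipy, OpenCV 4.12 (cv2) and the standard library are available. Lean on these libraries where they do the work, as an engineer would, in place of code of your own. Each camera call takes 0.05 s, during which the arm holds its last target. There are 200 camera calls.

### The job

Swing the red lid of the test fixture down onto the clear puck, then take the pin with the red ring out of the rack and push it down through the hole in the lid into the hole in the lower half. A spring under the puck lifts the lid a little, so push the pin fully home by its ring until the lid lies flush on the lower half, and finish still holding the pin like that, pressing the two halves shut. Leave the other pins and everything else on the bench where they are.

Things in the scene. Friction and masses are not known exactly. Their poses are not given: they have to be found in the camera images.
- fixture: fixed lower half of the fixture: aluminium block 156 (x) x 110 (y) x 45 high; two steel hinge cheeks at the ends of the hinge stand up to 57 above the bench. Origin at the centre of its underside, z up; the hinge is on its +x side, the pin hole on its -x side. At its centre a round nest (43 diameter) holds the clear puck on a spring plunger
- fixture_hole (a point): centre of the mouth of the pin hole in the lower half, on its top face (45 above the bench, 50 to the -x side of the fixture's origin); hole diameter 14, vertical, right through; axes as the fixture
- fixture_hinge (a point): middle of the lid's hinge axis, which runs along the fixture's y, 70 to the +x side of its origin and 50 above the bench
- fixture_lid (a joint): lid angle, rad: 0 = shut flush, grows as the lid swings up and back, 1.57 upright, stop 1.6. Friction (0.1 N m) holds it where it stands at the start; below about 0.7 it sinks by its own weight (0.22 kg). A boss under it (70 from the hinge) rests on the sprung puck at about 0.07, ajar; about 6 N down at the pin hole brings it to 0, and it lifts again when let go
- lid_hole (a point): centre of the pin hole (diameter 15) on the outer face of the red lid, 118 from the hinge axis; with the lid shut this face is 55 above the bench and the hole is in line with fixture_hole. z is the outer face's normal; the lid is a plate 150 long from the hinge axis, 100 wide, 10 thick (hinge axis at mid-thickness)
- lid_edge (a point): middle of the free edge of the lid, on its outer face, 150 from the hinge axis
- puck: clear acrylic puck, diameter 40, 28 high, loose in the fixture's nest on the spring plunger (travel 8); its top stands about level with the block's top until pressed 5 down. Origin at the centre of its underside
- rack: fixed grey rack for three pins, 50 (x) x 180 (y) x 50 high, holes (diameter 12) 60 apart along its y; origin at the centre of its underside
- pin_red: the pin to use, upright in any of the rack's three holes: steel shaft diameter 10, 47 long with a tapered nose of 7, then a steel collar diameter 26, 5 thick, that stops it, then a flat red ring handle 30 wide (along the pin's y), 10 thick (along the pin's x), 36 tall with a 12 hole. Total 88 tall, 0.07 kg. Origin at the tip of the nose, z up along the shaft
- pin_red_tip (a point): tip of the red pin's nose
- pin_red_eye (a point): grip point in the middle of the red ring handle, 74 above the tip (14 below the ring's top, 22 above the collar's top face); pinch across its 10 mm thickness, along the pin's x
- pin_yellow: same pin with a yellow ring, in the rack; leave it
- pin_black: same pin with a black ring, in the rack; leave it
- probe_blue: ultrasound probe standing on its foot, aluminium, diameter 28, 85 tall, blue cone on top; origin under its foot; leave it
- probe_green: the same with a green cone; leave it
- test_block: clear acrylic test block 50 x 130 x 60 high with white rods; origin at the centre of its underside; leave it
- spare_puck: clear acrylic cylinder, diameter 48, 30 high, on the bench; origin at the centre of its underside; leave it
- wash_bottle: white bottle with a red cap, diameter 74, 170 tall; origin at the centre of its underside; leave it

How it is judged:
By the outcome, as a careful person would: the job done as asked, in the order asked, and still so for the second after the job is handed in, while the arm keeps its last pose, push and grip.
It also fails if it takes over 51 s, if anything falls off the work surface, if the arm or the gripper's body presses on something with over 40 N, if the wrist force passes 120 N, or if a joint passes its speed limit or range.

## Working session

There is one attempt and no reset: what is moved stays moved. The work goes in short steps, Python scripts to look and compute and a tool call to move; the robot and the scene stay as the last step left them, time stands still between calls to the robot, and variables do not carry over. Pictures are saved under pics/ and viewed, at most 10 in all, crops included, and the job is handed in when it is done.

Besides the shell and the picture viewer there is one more tool, called after "Emit:" by a JSON object that holds its "op" and its "data". arm_command: Moves the arm, as the interface text tells. Its arguments: {"type":"object","properties":{"offset":{"type":"array"},"roll":{"type":"array"},"fingers":{"type":"number"},"grip_force":{"type":"number"}},"required":["offset","roll"]}

```bash
mkdir -p pics; ls
cat > h.py <<'E'
import numpy as np,cv2
from scipy.spatial.transform import Rotation as R
from plant import bot
def cap(n,f):
    s=bot.sense();c=bot.capture(n);cv2.imwrite('pics/'+f,c['image'][:,:,::-1])
    K=np.array([[c['fx'],0,c['cx']],[0,c['fy'],c['cy']],[0,0,1]])
    if n=='wrist':
        T=np.eye(4);T[:3,:3]=R.from_rotvec(s['tool_rot']).as_matrix();T[:3,3]=s['tool_pos']
        V=np.linalg.inv(T@np.array(c['hand_eye']))
    else: V=np.array(c['view'])
    np.savez('pics/'+f+'.npz',K=K,V=V)
    return c['image'],K,V
def load(f): d=np.load('pics/'+f+'.npz');return d['K'],d['V']
def ray(K,V,px,z):
    W=np.linalg.inv(V);d=W[:3,:3]@np.linalg.inv(K)@np.array([px[0],px[1],1.]);o=W[:3,3]
    return o+d*(z-o[2])/d[2]
def proj(K,V,p):
    q=K@(V@np.append(p,1))[:3];return q[:2]/q[2]
E
python3 - <<'E'
from h import *
s=bot.sense();print(s,bot.tcp_to_grasp)
for n in('scene','top'):
    i,K,V=cap(n,n+'0.png');print(n,K[0,0],np.linalg.inv(V)[:3].round(3))
E
```

```text
pics
{'clock': 0.0, 'joints': array([ 1.22400561,  0.46837069, -0.0116231 ,  1.60367308,  0.00600802,
        1.07139354, -0.056295  ]), 'qd': array([ 0.00014698,  0.00094219, -0.00043766, -0.00045771, -0.00076385,
        0.00125956,  0.00065199]), 'effort': array([ 1.08398287e-04, -5.32387769e+01,  2.16911745e-02, -2.51305872e+01,
        1.14578303e-02,  7.81935698e-03,  1.16097092e-05]), 'tool_pos': array([ 0.19420971, -0.61969846,  0.23032208]), 'tool_rot': array([-3.10368330e+00, -4.75036153e-01,  6.21138649e-04]), 'contact_force': array([ 0.00668166, -0.37064619,  0.1731146 ]), 'ft_torque': array([-0.01495336, -0.0242902 , -0.03942207]), 'grasp_force': 0.0, 'opening': 1.0030804519261556} 0.0187
scene 502.41035484111467 [[ 0.465  0.485 -0.741  1.304]
 [ 0.885 -0.259  0.386 -0.289]
 [-0.005 -0.836 -0.549  0.614]]
top 622.3078106086189 [[-0.03  -0.994  0.109  0.468]
 [-0.999  0.032  0.017  0.049]
 [-0.02  -0.108 -0.994  1.345]]
```

View pics/top0.png

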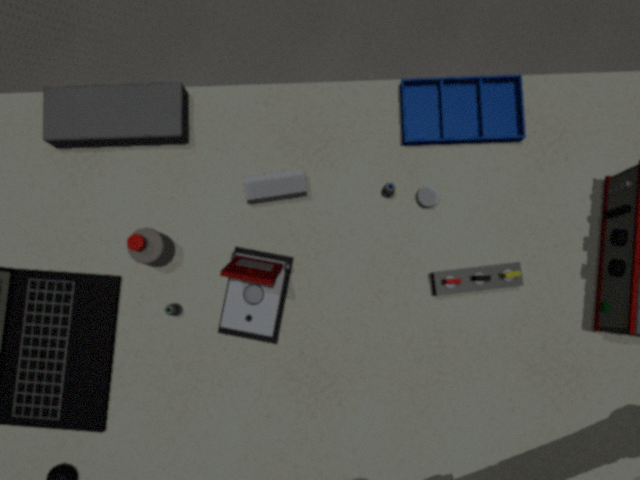

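View pics/scene0.png

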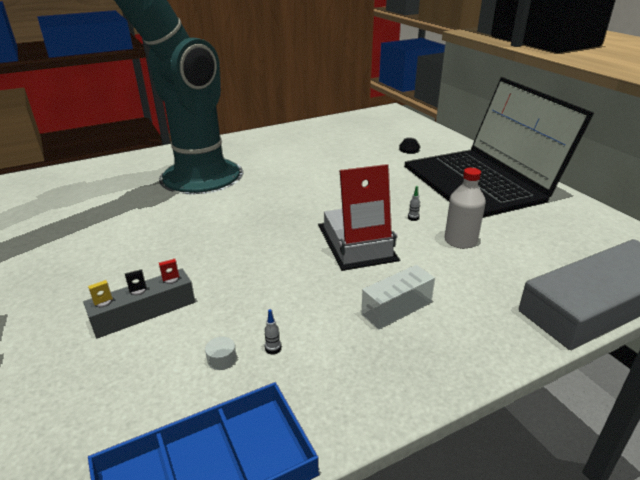

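Top view: fixture hole at (249,318), puck (254,294), lid almost upright with its edge about (250,278). The red pin is at (452,282) in the rack's left hole, with yellow at right. The scene view shows the lid's outer face facing +x, with its hole at (364,184) and its top edge running (341,170) to (388,166).

Run:
```python
from h import *
from scipy.optimize import least_squares
i=cv2.imread('pics/top0.png')
cv2.imwrite('pics/c1.png',np.hstack([cv2.resize(i[235:355,200:310],None,fx=4,fy=4,interpolation=2)[:480,:400],cv2.resize(i[240:320,420:530],None,fx=3.6,fy=6,interpolation=2)]))
K,V=load('top0.png')
h=ray(K,V,(249,318),.045);p=ray(K,V,(254,294),.045)
print('hole',h,'puck',p,np.linalg.norm(h-p))
for x in(452,480,510):print('pin',ray(K,V,(x,282 if x==452 else 278 if x==480 else 274),.09))
K2,V2=load('scene0.png')
obs=[(K,V,(249,318),'h'),(K,V,(254,294),'p'),(K2,V2,(364,184),'l'),(K2,V2,(341,170),'a'),(K2,V2,(388,166),'b')]
def pts(v):
    x,y,t,q=v;X=np.array([np.cos(t),np.sin(t),0]);Y=np.array([-X[1],X[0],0]);Z=np.array([0,0,1.]);o=np.array([x,y,0])
    H=o+.07*X+.05*Z;u=-np.cos(q)*X+np.sin(q)*Z;n=np.sin(q)*X+np.cos(q)*Z
    return dict(h=o-.05*X+.045*Z,p=o+.045*Z,l=H+.118*u+.005*n,a=H+.15*u+.005*n-.05*Y*-1,b=H+.15*u+.005*n-.05*Y,H=H,e=H+.15*u)
def f(v,sw=1):
    P=pts(v);return np.concatenate([proj(k,w,P[n])-px for k,w,px,n in obs])
for sgn in(1,):
    # a is left in the scene image; try both assignments
    for sw in(0,1):
        if sw: obs[3]=(K2,V2,(388,166),'a');obs[4]=(K2,V2,(341,170),'b')
        r=least_squares(f,[p[0],p[1],-.15,1.4]);print(r.x,r.cost,r.fun.round(1));P=pts(r.x);print({k:P[k].round(3) for k in P})
```

```text
hole [0.45140301 0.21765254 0.045     ] puck [0.50077782 0.20631073 0.045     ] 0.05066072090332438
pin [ 0.51160677 -0.19737279  0.09      ]
pin [ 0.51789602 -0.2536875   0.09      ]
pin [ 0.52405983 -0.31396377  0.09      ]
[0.47600217 0.24227983 1.91562305 0.87085069] 647.5431264673534 [ 10.4 -20.4 -17.   12.5   0.8  -8.7  -0.   -8.7  -9.9   8.9]
{'h': array([0.493, 0.195, 0.045]), 'p': array([0.476, 0.242, 0.045]), 'l': array([0.477, 0.24 , 0.143]), 'a': array([0.437, 0.204, 0.168]), 'b': array([0.531, 0.238, 0.168]), 'H': array([0.452, 0.308, 0.05 ]), 'e': array([0.485, 0.217, 0.165])}
[ 0.50037796  0.20608214 -0.23812894  1.36969204] 2.0460039747965344 [-0.1 -0.2  0.1  0.2  0.8 -0.1  0.6 -0.8 -1.4  0.7]
{'h': array([0.452, 0.218, 0.045]), 'p': array([0.5  , 0.206, 0.045]), 'l': array([0.55 , 0.194, 0.167]), 'a': array([0.556, 0.244, 0.198]), 'b': array([0.532, 0.147, 0.198]), 'H': array([0.568, 0.19 , 0.05 ]), 'e': array([0.539, 0.197, 0.197])}
```

View pics/c1.png

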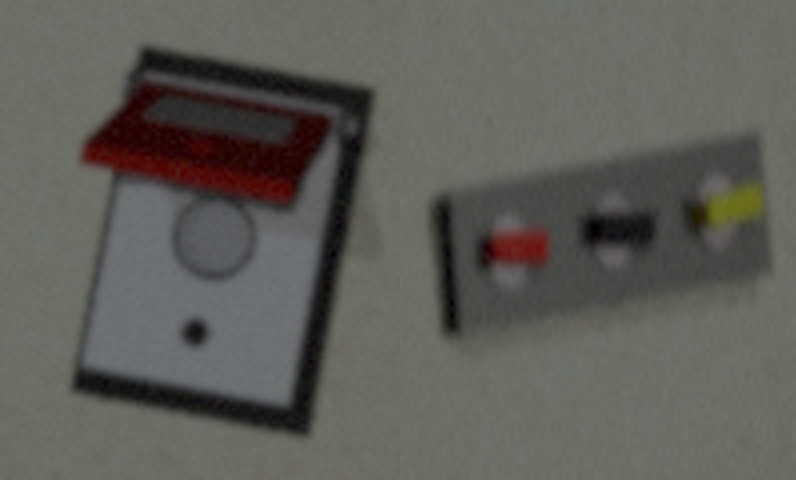

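Fit is within 1.4 px: fixture at (0.500, 0.206), yaw -0.238, lid angle about 1.37. The red pin is near (0.51, -0.20). First I roll so that tool x = +y and tool y = +x.

Emit:
{"op": "arm_command", "data": {"offset": [[0,0,-0.3],[0,0,-0.3],[0,0,-0.3],[0,0,-0.3],[0,0,-0.3],[0,0,-0.3],[0,0,-0.3],[0,0,-0.3],[0,0,-0.3],[0,0,-0.3],[0,0,0]], "roll": [-0.115,-0.115,-0.115,-0.115,-0.115,-0.115,-0.115,-0.115,-0.115,-0.115,-0.115], "fingers": 4.0}}

```text
clock: 1.02
tool_pos: [0.1944, -0.6203, 0.2614]
tool_rot: [2.217, 2.225, -0.0]
contact_force: [0.8, -1.2, -0.0]
opening: 0.469
grasp_force: 0.0
```

```bash
cat >> h.py <<'E'
def axes():
    s=bot.sense();M=R.from_rotvec(s['tool_rot']).as_matrix();return s,M
def go(t):
    s,M=axes();d=M.T@(np.array(t)-s['tool_pos'])*100;return d.round(2)
E
python3 - <<'E'
from h import *
s,M=axes();print(s['clock'],s['tool_pos'],s['joints'].round(2));print(M.round(3));print(np.array(bot.capture('wrist')['hand_eye']).round(3),go([.50,-.2,.26]))
E
```

```text
1.0167 [ 0.19439654 -0.62029425  0.26143747] [ 1.41  0.46 -0.27  1.56  0.13  1.14  1.11]
[[-0.004  1.    -0.   ]
 [ 1.     0.004 -0.   ]
 [-0.    -0.    -1.   ]]
[[-0.    -0.952 -0.307  0.08 ]
 [ 1.     0.    -0.001  0.   ]
 [ 0.001 -0.307  0.952 -0.143]
 [ 0.     0.     0.     1.   ]] [41.76 30.92  0.12]
```

Emit:
{"op": "arm_command", "data": {"offset": [[1.5,1.15,0.1],[3.0,2.3,0.2],[3.0,2.3,0.2],[3.0,2.3,0.2],[3.0,2.3,0.2],[3.0,2.3,0.2],[3.0,2.3,0.2],[3.0,2.3,0.2],[3.0,2.3,0.2],[3.0,2.3,0.2],[3.0,2.3,0.2],[3.0,2.3,0.2],[3.0,2.3,0.2],[3.0,2.3,0.2],[1.3,0.5,0],[0,0,0]], "roll": [0,0,0,0,0,0,0,0,0,0,0,0,0,0,0,0], "fingers": 4.0}}

```text
clock: 2.4
tool_pos: [0.5125, -0.1978, 0.234]
tool_rot: [-2.217, -2.224, -0.003]
contact_force: [-0.8, 0.7, 0.1]
opening: 0.469
grasp_force: 0.0
```

Run:
```python
from h import *
i,K,V=cap('wrist','w1.png');s,M=axes();print(s['clock'],s['tool_pos'],K)
```

```text
2.45 [ 0.5112923  -0.20072392  0.23386268] [[352.70656463   0.         324.10866095]
 [  0.         352.70656463 240.75081765]
 [  0.           0.           1.        ]]
```

View pics/w1.png

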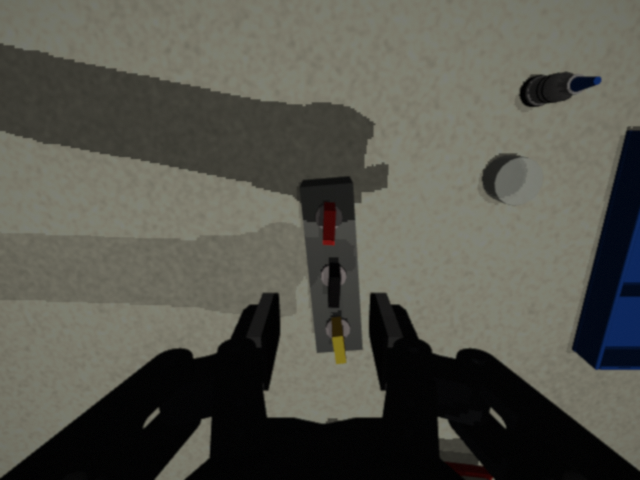

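The wrist view shows the red ring at px (330,223) on a nearly vertical line, the rack from (327,180) to (338,352), and black and yellow farther away.

Run:
```python
from h import *
i=cv2.imread('pics/w1.png').astype(int);K,V=load('w1.png')
b,g,r=i[...,0],i[...,1],i[...,2]
m=(r>60)&(r>2*g)&(r>2*b);m[300:]=0
for row in range(198,252,2):
    c=np.where(m[row,290:370])[0]
    if len(c):print(row,c.min()+290,c.max()+290,r[row,c+290].mean().round())
for yaw in(-.05,0.05):
  c0=ray(K,V,(330,231),.091)
  for d in(-.015,.015):
    for z in(.091,.055):
      for w in(-.005,.005):print(yaw,d,z,w,proj(K,V,[c0[0]+w-d*np.sin(yaw),c0[1]+d,z]).round(1))
print(c0)
```

```text
212 327 331 61.0
214 326 334 61.0
216 325 334 61.0
218 326 334 61.0
220 325 333 61.0
222 326 333 61.0
224 326 334 61.0
226 327 334 62.0
228 325 334 62.0
230 326 334 62.0
232 325 334 62.0
234 326 334 62.0
236 325 333 61.0
240 323 333 86.0
242 323 334 108.0
244 323 334 100.0
-0.05 -0.015 0.091 -0.005 [323.2 247.8]
-0.05 -0.015 0.091 0.005 [334.8 247.8]
-0.05 -0.015 0.055 -0.005 [323.3 235.6]
-0.05 -0.015 0.055 0.005 [333.7 235.6]
-0.05 0.015 0.091 -0.005 [325.  213.7]
-0.05 0.015 0.091 0.005 [337.1 213.7]
-0.05 0.015 0.055 -0.005 [325.  204.7]
-0.05 0.015 0.055 0.005 [335.7 204.7]
0.05 -0.015 0.091 -0.005 [324.9 247.8]
0.05 -0.015 0.091 0.005 [336.6 247.8]
0.05 -0.015 0.055 -0.005 [324.8 235.6]
0.05 -0.015 0.055 0.005 [335.3 235.6]
0.05 0.015 0.091 -0.005 [323.2 213.7]
0.05 0.015 0.091 0.005 [335.3 213.7]
0.05 0.015 0.055 -0.005 [323.3 204.7]
0.05 0.015 0.055 0.005 [334.1 204.7]
[ 0.51747209 -0.20141057  0.091     ]
```

Emit:
{"op": "arm_command", "data": {"offset": [[1.7,0.4,-0.3],[3.5,0.74,-0.3],[3.5,0.74,-0.3],[3.5,0.74,-0.3],[3.5,0.74,-0.3],[3.5,0.74,-0.3],[3.5,0.74,-0.3],[3.5,0.74,-0.3],[3.5,0.74,-0.3],[3.5,0.74,-0.3],[3.5,0.74,-0.3],[1.8,0.4,0],[0,0,0],[0,0,0],[0,0,0]], "roll": [0,0,0,0,0,0,0,0,0,0,0,0,0.119,0.119,0], "fingers": 0}}

```text
clock: 3.7
tool_pos: [0.594, 0.18, 0.2667]
tool_rot: [2.477, 1.931, -0.002]
contact_force: [0.8, -0.3, -0.6]
opening: 0.003
grasp_force: 0.0
```

Run:
```python
from h import *
s,M=axes();print(s['clock'],s['tool_pos'],s['joints'].round(2));print(M.round(3));print(go([.592,.184,.170]))
```

```text
3.7 [0.59400747 0.17997152 0.26673055] [ 0.06  0.45 -0.55  1.61  0.26  1.15 -0.8 ]
[[ 0.244  0.97  -0.   ]
 [ 0.97  -0.244 -0.002]
 [-0.002 -0.    -1.   ]]
[ 0.36 -0.29  9.67]
```

Emit:
{"op": "arm_command", "data": {"offset": [[0.3,0,1.2],[0,0,2.5],[0,0,2.5],[0,0,2.3],[0,0,1.2],[0,-1.0,0],[0,-1.0,0],[0,-1.0,0],[0,-0.7,0],[0,-0.7,0.1],[0,-0.7,0.1],[0,-0.8,0.3],[0,-0.8,0.4],[0,-0.7,0.3],[0,-0.7,0.5],[0,-0.7,0.5],[0,-0.6,0.5],[0,0,0]], "roll": [0,0,0,0,0,0,0,0,0,0,0,0,0,0,0,0,0,0], "fingers": 0}}

```text
clock: 5.2
tool_pos: [0.5008, 0.2073, 0.1419]
tool_rot: [-2.469, -1.941, 0.005]
contact_force: [-0.9, 0.4, -0.9]
opening: -0.004
grasp_force: 0.0
```

Run:
```python
from h import *
i,K,V=cap('scene','s2.png');cv2.imwrite('pics/s2c.png',cv2.resize(i[80:290,250:530,::-1],None,fx=2,fy=2))
s=bot.sense();print(s['tool_pos'],s['contact_force'])
```

```text
[0.50191332 0.20723771 0.14247947] [ 0.39951221  0.18050428 -0.02016613]
```

View pics/s2c.png

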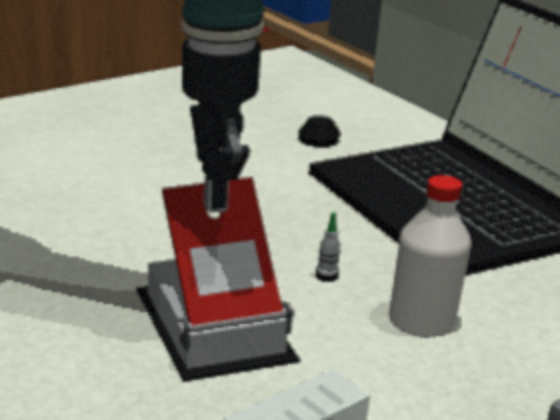

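The lid is part-way down at about 0.8 rad, with the fingertips on its outer face near the hole. I keep following the arc.

Emit:
{"op": "arm_command", "data": {"offset": [[0,-0.9,0.8],[0,-0.8,1.0],[0,-0.7,1.0],[0,-0.6,1.1],[0,-0.5,1.1],[0,-0.3,1.1],[0,-0.2,0.8],[0,0,0],[0,0,0],[0,0,0]], "roll": [0,0,0,0,0,0,0,0,0,0]}}

```text
clock: 6.08
tool_pos: [0.4647, 0.2169, 0.0745]
tool_rot: [2.472, 1.939, 0.001]
contact_force: [-0.5, 0.3, -0.0]
opening: -0.001
grasp_force: 0.0
```

Emit:
{"op": "arm_command", "data": {"offset": [[0,0,-2.0],[0,0,-4.0],[-2.0,-0.0,-4.0],[-2,0,-4.0],[0,0,-2.0],[0,0,0],[0,0,0]], "roll": [0,0,0,0,0,0,0], "fingers": 5.0}}

```text
clock: 6.67
tool_pos: [0.4565, 0.1804, 0.2306]
tool_rot: [2.471, 1.936, 0.006]
contact_force: [-0.6, 0.2, -1.0]
opening: 0.587
grasp_force: 0.0
```

Run:
```python
from h import *
i,K,V=cap('wrist','w2.png');s,M=axes();print(s['clock'],s['tool_pos'],s['contact_force'])
```

```text
6.7167 [0.45550757 0.18030336 0.22916441] [ 0.661614   -0.65086009 -0.6125081 ]
```

View pics/w2.png

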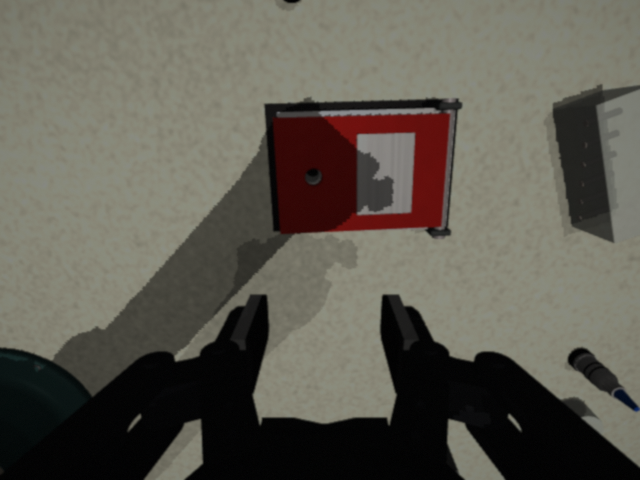

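The lid is down, resting ajar on the puck, with its hole at px (313,177).

Run:
```python
from h import *
K,V=load('w2.png')
print('hole',ray(K,V,(313.5,177),.063))
for nm,px in (('c1',(274,116)),('c2',(281,232))):print(nm,ray(K,V,px,.065))
print(go([.5165,-.1985,.13]))
i=cv2.imread('pics/w2.png').astype(int);sub=i[160:195,295:332].sum(2)
g=(i[160:195,295:332,2]<70);n,l,st,c=cv2.connectedComponentsWithStats(((i[160:195,295:332,2]-i[160:195,295:332,1])<25).astype('uint8'));print(st,c+[295,160])
```

```text
hole [0.45696212 0.21962093 0.063     ]
c1 [0.43781109 0.27612889 0.065     ]
c2 [0.41593743 0.17871639 0.065     ]
[-35.34  14.94   9.93]
[[   0    0   37   35 1062]
 [  10    9   17   17  233]] [[312.96798493 177.09792844]
 [313.14592275 176.55364807]]
```

Emit:
{"op": "arm_command", "data": {"offset": [[0,0,0],[0,0,0],[-1.9,0.3,0],[-3.6,0.58,0],[-3.6,0.58,0],[-3.6,0.58,0],[-3.6,0.58,0],[-3.6,0.58,0],[-3.6,0.58,0],[-3.6,0.58,0],[-3.6,0.58,0],[-3.6,0.58,0],[-3.6,0.58,2.0],[0,0,3.0],[0,0,3.0],[0,0,1.0],[0,0,0],[0,0,0],[0,0,0],[0,0,0]], "roll": [-0.119,-0.119,0,0,0,0,0,0,0,0,0,0,0,0,0,0,0,0,0,0], "fingers": 4.0}}

```text
clock: 8.38
tool_pos: [0.5167, -0.1985, 0.1405]
tool_rot: [2.221, 2.218, 0.002]
contact_force: [0.6, 0.2, -0.4]
opening: 0.47
grasp_force: 0.0
```

Run:
```python
from h import *
i,K,V=cap('wrist','w3.png');s,M=axes();print(s['clock'],s['tool_pos'],M[:,0].round(3))
i=i.astype(int);r,g,b=i[...,0],i[...,1],i[...,2]
m=(r>50)&(r>1.8*g)&(r>1.8*b);m[340:]=0
n,l,st,c=cv2.connectedComponentsWithStats(m.astype('uint8'));print(st[1:][st[1:,4]>100])
k=1+np.argmax(st[1:,4]);t=m&(l==k)&(r>75)
y,x=np.where(t);print('top face',x.min(),x.max(),y.min(),y.max(),x.mean(),y.mean())
y,x=np.where(l==k)
for q in range(y.min(),y.max(),4):
    c=x[y==q];print(q,c.min(),c.max(),r[q,c.min():c.max()].mean().round(),end=' | ')
```

```text
8.4333 [ 0.51661621 -0.19859064  0.1404659 ] [ 0.001  1.    -0.001]
[[316 245  18  25 391]]Traceback (most recent call last):
  File "<stdin>", line 7, in <module>
    return umr_minimum(a, axis, None, out, keepdims, initial, where)
ValueError: zero-size array to reduction operation minimum which has no identity
```

View pics/w3.png

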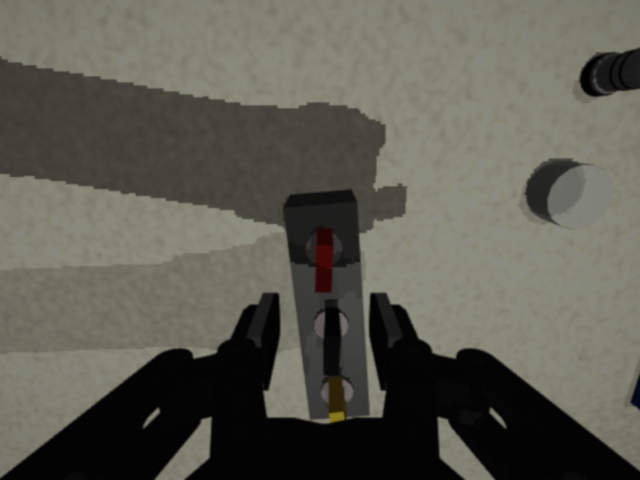

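The ring sits at px (325,262), midway between the fingers (columns 280 and 370), so x is aligned. Next I check y against the projection.

Run:
```python
from h import *
K,V=load('w3.png');i=cv2.imread('pics/w3.png').astype(int)
for y in(-.0135,.0165):print(proj(K,V,[.5166,-.2+y,.091]).round(1),proj(K,V,[.5166,-.2+y,.06]).round(1))
print([(q,i[q,324].tolist()) for q in range(222,300,4)])
```

```text
[323.7 292. ] [323.7 271.8]
[323.7 244.8] [323.6 229.8]
[(222, [28, 30, 30]), (226, [23, 25, 24]), (230, [4, 4, 37]), (234, [2, 3, 36]), (238, [3, 4, 37]), (242, [2, 2, 35]), (246, [7, 8, 65]), (250, [6, 6, 66]), (254, [7, 9, 67]), (258, [7, 8, 66]), (262, [6, 7, 66]), (266, [5, 5, 54]), (270, [4, 6, 47]), (274, [5, 5, 46]), (278, [4, 5, 47]), (282, [4, 6, 47]), (286, [2, 3, 46]), (290, [6, 6, 47]), (294, [51, 54, 55]), (298, [49, 52, 52])]
```

Predicted and seen edges match (245 and 292). I descend and grip.

Emit:
{"op": "arm_command", "data": {"offset": [[0,0,1.5],[0,0,2.0],[0,0,2.0],[0,0,1.5],[0,0,0.9],[0,0,0],[0,0,0]], "roll": [0,0,0,0,0,0,0]}}

```text
clock: 9.02
tool_pos: [0.516, -0.1987, 0.0605]
tool_rot: [2.223, 2.219, 0.0]
contact_force: [1.0, -0.8, 0.9]
opening: 0.466
grasp_force: 0.0
```

Emit:
{"op": "arm_command", "data": {"offset": [[0,0,0],[0,0,0],[0,0,0],[0,0,0],[0,0,0],[0,0,0],[0,0,0]], "roll": [0,0,0,0,0,0,0], "fingers": 0, "grip_force": 70}}

```text
clock: 9.6
tool_pos: [0.5163, -0.1989, 0.061]
tool_rot: [2.222, 2.218, 0.001]
contact_force: [-1.3, 0.0, 6.3]
opening: 0.108
grasp_force: 68.5
```

Emit:
{"op": "arm_command", "data": {"offset": [[0,0,-1.0],[0,0,-1.5],[0,0,-2.0],[0,0,-2.5],[0,0,-2.5],[0,0,-2.0],[0,0,-0.5],[0,0,0]], "roll": [0,0,0,0,0,0,0,0]}}

```text
clock: 10.27
tool_pos: [0.5163, -0.199, 0.1817]
tool_rot: [2.222, 2.217, 0.002]
contact_force: [0.3, -0.2, -1.2]
opening: 0.104
grasp_force: 68.9
```

Emit:
{"op": "arm_command", "data": {"offset": [[1.5,-0.2,0],[3.0,-0.45,0],[3.0,-0.45,0],[3.0,-0.45,0],[3.0,-0.45,0],[3.0,-0.45,0],[3.0,-0.45,0],[3.0,-0.45,0],[3.0,-0.45,0],[3.0,-0.45,0],[3.0,-0.45,0],[3.0,-0.45,0],[3.0,-0.45,0],[3.0,-0.4,0],[1.4,0,0],[0,0,0],[0,0,0],[0,0,0],[0,0,0]], "roll": [0,0,0,0,0,0,0,0,0,0,0,0,0,0,0,0,0,0,0]}}

```text
clock: 11.85
tool_pos: [0.4563, 0.2188, 0.1791]
tool_rot: [2.226, 2.217, -0.003]
contact_force: [-0.0, -0.1, -1.6]
opening: 0.102
grasp_force: 68.9
```

Run:
```python
from h import *
i,K,V=cap('wrist','w4.png');s,M=axes();print(s['clock'],s['tool_pos'],s['opening'],M.round(3))
cv2.imwrite('pics/w4c.png',cv2.resize(i[130:430,200:450,::-1],None,fx=2,fy=2,interpolation=2))
p=s['tool_pos'];print(proj(K,V,p-[0,0,.057]))
```

```text
11.9 [0.45643012 0.21893523 0.1792909 ] 0.1024218948992272 [[ 0.004  1.    -0.001]
 [ 1.    -0.004 -0.001]
 [-0.001 -0.001 -1.   ]]
[324.4997662  263.96712929]
```

View pics/w4c.png

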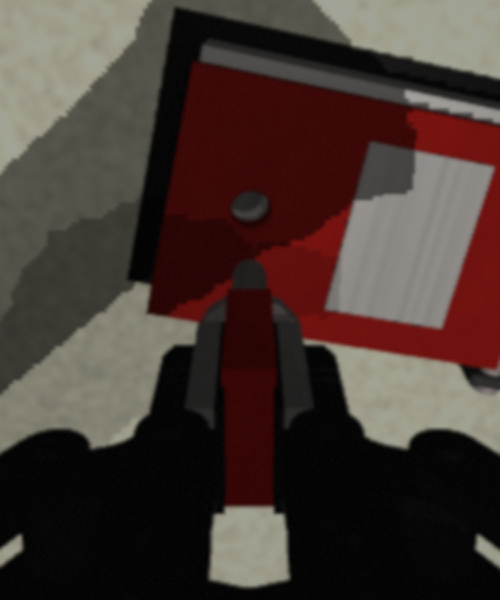

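The pin hangs straight, with its tip at px (324.5,261) and the lid hole at about (325,233), directly in line.

Run:
```python
from h import *
K,V=load('w4.png');i=cv2.imread('pics/w4.png').astype(int)
d=((i[...,2]-i[...,1])<15)[220:247,308:343]
n,l,st,c=cv2.connectedComponentsWithStats(d.astype('uint8'));print(st,c+[308,220])
h=ray(K,V,(325,233),.063);print(h,go([h[0],h[1],.179]))
for k in range(8):
    a=k*np.pi/4;print(proj(K,V,h+.0075*np.array([np.cos(a),np.sin(a),0])).round(0),end='')
```

```text
[[  0   0  35  27 736]
 [  8   6  18  15 209]] [[325.1236413  233.05706522]
 [324.5645933  232.79904306]]
[0.45677459 0.22084497 0.063     ] [0.19 0.03 0.03]
[335. 233.][332. 226.][325. 224.][318. 226.][315. 233.][318. 240.][325. 242.][332. 240.]
```

Emit:
{"op": "arm_command", "data": {"offset": [[0.2,0,1.0],[0,0,1.5],[0,0,1.5],[0,0,1.2],[0,0,0.8],[0,0,0.6],[0,0,0.6],[0,0,0]], "roll": [0,0,0,0,0,0,0,0]}}

```text
clock: 12.57
tool_pos: [0.4561, 0.2219, 0.1068]
tool_rot: [-2.224, -2.219, 0.002]
contact_force: [0.4, -1.6, -2.5]
opening: 0.105
grasp_force: 68.9
```

Emit:
{"op": "arm_command", "data": {"offset": [[0,0,0.5],[0,0,0.5],[0,0,0.5],[0,0,0.5],[0,0,0]], "roll": [0,0,0,0,0]}}

```text
clock: 12.98
tool_pos: [0.4555, 0.2218, 0.0866]
tool_rot: [-2.223, -2.219, 0.004]
contact_force: [-0.7, -3.3, -3.1]
opening: 0.11
grasp_force: 68.7
```

It's entering the lower hole. There is a slight side load toward -y, so I ease over 1 mm while continuing.

Emit:
{"op": "arm_command", "data": {"offset": [[-0.1,0,0.3],[0,0,0.4],[0,0,0.4],[0,0,0.2],[0,0,0]], "roll": [0,0,0,0,0]}}

```text
clock: 13.4
tool_pos: [0.4558, 0.2214, 0.0742]
tool_rot: [-2.223, -2.219, 0.002]
contact_force: [-2.3, -3.4, -1.5]
opening: 0.107
grasp_force: 69.0
```

Emit:
{"op": "arm_command", "data": {"offset": [[0,0,0.2],[0,0,0.2],[0,0,0.2],[0,0,0.1],[0,0,0],[0,0,0]], "roll": [0,0,0,0,0,0]}}

```text
clock: 13.9
tool_pos: [0.4557, 0.2215, 0.0678]
tool_rot: [-2.223, -2.219, 0.002]
contact_force: [-4.8, -3.2, 2.6]
opening: 0.104
grasp_force: 69.6
```

Emit:
{"op": "arm_command", "data": {"offset": [[-0.1,-0.1,0.1],[0,0,0.1],[0,0,0.1],[0,0,0],[0,0,0]], "roll": [0,0,0,0,0]}}

```text
clock: 14.32
tool_pos: [0.4556, 0.2215, 0.0659]
tool_rot: [2.223, 2.22, 0.002]
contact_force: [-6.3, -3.4, 11.3]
opening: 0.106
grasp_force: 70.8
```

Emit:
{"op": "arm_command", "data": {"offset": [[-0.1,-0.1,0.1],[0,0,0.1],[0,0,0],[0,0,0]], "roll": [0,0,0,0], "grip_force": 100}}

```text
clock: 14.65
tool_pos: [0.4556, 0.2215, 0.0658]
tool_rot: [2.222, 2.219, 0.006]
contact_force: [-8.1, -3.1, 27.1]
opening: 0.1
grasp_force: 100.6
```

Run:
```python
from h import *
s,M=axes();print(s['tool_pos'],s['contact_force'],s['ft_torque'])
i,K,V=cap('scene','s5.png');cv2.imwrite('pics/s5c.png',cv2.resize(i[150:280,300:420,::-1],None,fx=4.5,fy=4.5,interpolation=2))
```

```text
[0.45557705 0.22153133 0.06581541] [-8.07450495 -3.1421765  27.07034062] [-0.96534183  1.93267574  0.03822168]
```

View pics/s5c.png

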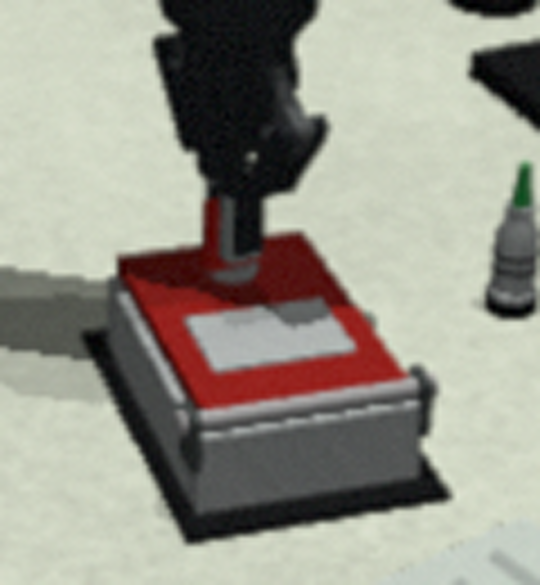

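The collar sits on the lid and the lid lies flush. The force rose from 11 to 27 N with no further travel, and the TCP is at 0.0658 against an expected 0.066. I'll check that it holds steady, then hand in.

Emit:
{"op": "arm_command", "data": {"offset": [[0,0,0],[0,0,0],[0,0,0],[0,0,0],[0,0,0],[0,0,0]], "roll": [0,0,0,0,0,0]}}

```text
clock: 15.2
tool_pos: [0.4556, 0.2215, 0.0658]
tool_rot: [2.222, 2.219, 0.006]
contact_force: [-7.6, -3.0, 26.2]
opening: 0.1
grasp_force: 100.6
```

```bash
python3 -c "
from plant import bot
print(bot.finish_job())"
```

```text
the job is handed in; nothing more can be done
None
```

The lid is shut flush with the red pin fully home, and the arm finished still holding the pin and pressing down with about 26 N; the job was handed in at about 15 s.

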